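# Seat a lantern base plate on the pins of its assembly jig

## Robot

A 6-joint arm with a two-finger parallel gripper is mounted at the origin on the work surface. World frame = base frame: x ahead of the robot, y to its left, z up, the work surface at z = 0. Lengths are in m, angles in rad, forces in N, time in s.
With the tool pointing down it reaches from about 0.4 to 0.825 m from the base axis. Payload 7 kg.
Tool frame: the origin (TCP) lies on the mounting face of the last link; the fingertips stand arm.tcp_to_tips ahead of it and the grasp point (between the pads) lies 159 mm ahead of it (arm.tcp_to_tips is the distance from the TCP to the fingertips, in m); z points along the fingers, y is the direction in which the jaws open and shut (so a half turn about z gives the same grasp; the last joint's range is limited). The gripper opens to 88 mm and grips with 3 to 60 N. Pads are 19 mm wide; open, the fingers measure 130 mm over their backs; the gripper's body (78 mm by 193 mm) begins 47 mm behind the grasp point.
Start: joints at [1.501, 0.359, 0.012, 0, -1.224, -0.288], TCP at [0.236, 0.632, 0.405] pointing down, gripper open.
Joint ranges: [-3.07, 3.07], [-1.43, 2.12], [-1.02, 1.25], [-3.03, 1.67], [-3.05, -0], [-3.03, 3.03]. Speed limits (rad/s): [2.39, 2.39, 3.01, 3.14, 3.14, 3.14].

## Interface

Orientations are given as [roll, pitch, yaw] about the fixed x, y, z axes, in that order (R = Rz(yaw) Ry(pitch) Rx(roll)).
In Python, from station import arm, cams, job_done, finder gives the robot as it stands.
- The arm moves only by the tool play_rows, never from a script. Its argument "targets" is a list that holds one entry, the list of rows, each a list of 4 numbers: the shift along the tool's x, y, z in m, then the turn about the tool's z in degrees. A call has 1 to 5 rows; each row is the pose to reach, as a shift and turn from the pose commanded when the call began, along the tool's axes at that moment; what a row does not reach only later rows make up. A row lasts 1/8 s, in which the tool goes at most 62.5 mm and 10.7 degrees, less where a joint would pass 70% of its speed; a pose out of reach is approached as far as the arm can. A call with a gripper value outside its range is refused whole. "grip" is the closure in counts, from 0 (fully open) to 255 (shut), set as the call begins (left out, the last holds). The fingers move at their own pace and stop on an object; "newtons" is the grip in N (left out, the last holds). Time passes only in rows, so rows that repeat a pose let the fingers close. It gives the time, the measured TCP pose, the force and the opening at its end, in the units of the state.
- arm.get_state(): the state, without advancing time (a new reading comes with each control period).
- cams.grab_frame(name): name is "side" or "top" or "wrist"; returns (picture, depth): 420x560x3 uint8, red, green, blue; 420x560 float32, m along the optical axis (not along the pixel's ray), 0 where there is no reading.
- cams.camera_params(name): a dict with "intrinsics" (3x3 intrinsics, pixels), "D" ([k1, k2, p1, p2, k3] as OpenCV has them; the pictures are not rectified), "position" and "attitude" of the camera in the world. Camera axes: x right, y down, z forward; pixel columns grow to the right and rows downward; lengths in m; the calibration is good to about 2 mm. A picture is of the moment at which its call begins: read the wrist's pose just before it. camera_params takes no time and is no camera call; for the wrist camera it gives the pose at the moment of the call.
- job_done(): hands the job in, once; it reports no verdict.
Trained networks look in the newest picture that a camera, given by its name, has taken for a name from the list of things; names that differ only in an ending like _2 or _b are one class to them, and where a whole thing is asked for, a point or a joint stands for the part that bears it (a point fixed in the world has none). Each returns a list of dicts, best first, with "score" (0 to 1); they miss things now and then, are a little off and sometimes report something else, mostly with a low value. They report only what shows in the picture. A call takes as long as a camera call. They do not tell look-alikes from the thing itself.
- finder.find_in(camera, query): "xyz" ([x, y, z] in m, in world coordinates, good to about 4 mm: the middle of the surface that is visible of it).
- finder.masks_of(camera, query): "mask" (420x560 bool, what is visible of it).
The state is a dict: "t": time; "q": joint angles; "qd": joint speeds; "joint_efforts": joint torques, N m; "eef_pos": TCP position; "ee_rot": TCP orientation; "force": force on the tool from outside, world axes, zero at the start; "moment": the same for the moment, N m; "width": finger opening in m.
Only numpy, scipy, OpenCV 4.12 (cv2) and the standard library are available. Lean on these libraries where they do the work, as an engineer would, in place of code of your own. Each camera call takes 0.05 s, during which the arm holds its last target. There are 200 camera calls.

## Task

On the plywood jig, nudge the dark wooden lantern base plate sideways with your fingertips, squaring it to the wooden fence at the back of the jig, until its two holes drop over the two locating pins and it lies flat on the jig board. Only push it: do not pick it up or tip it over. Leave the other things in place, and finish with the hand clear.

Things in the scene. Friction and masses are not known exactly. Their poses are not given: they have to be found in the camera images.
- jig: Assembly jig, fixed to the table, turned up to 17 degrees: plywood board 235 x 310 x 18 mm with a fence, two ledges and two pins. Origin on the table below the middle of the plate's seat; x points from the robot towards the fence, y left along the fence, z up. Board top at z = 18 mm. The room in front of the plate and over both ledges is free for the hand.
- fence (a point): Middle of the upper front edge of the jig's wooden fence, whose face is at jig x = +61 mm. The fence is 18 mm thick, runs the jig's whole width and is 26 mm high over the board; a dark line across its top at jig y = 0 marks the line of the pins.
- ledge_left (a point): Middle of the inner upper edge of the flat white ledge at the left (+y), 6 mm high over the board, reaching from jig y = 81 to 150 mm and x = -90 to +61 mm.
- ledge_right (a point): The same for the mirror-image ledge at the right (-y). The seat lies between the ledges.
- home (a point): Middle of the seat, on top of the jig board (18 mm above the table), midway between the two pins and the two ledges; axes as the jig's. A seated plate has its origin here.
- pin_near (a point): Tip of the jig pin nearer the robot, at jig x = -36 mm, y = 0: upright fixed steel pin, 10 mm in diameter, 6 mm high over the board, tip chamfered. At the start the plate covers it.
- pin_far (a point): Tip of the like pin nearer the fence, at jig x = +36 mm, y = 0.
- plate: Loose dark wooden plate, 120 mm (x, to the fence) x 150 mm (y) x 14 mm, about 0.2 kg; a hexagon 40 mm across, 3 mm high on its top. Origin: centre of its underside. Starts level on the pins' tips and left ledge (underside 6 mm above the board), 21 to 40 mm too far left, 5 to 15 mm short of home towards the fence, up to 7 degrees askew. Some 3 N slide it, up to 15 N square it to the fence.
- plate_top (a point): Centre of the plate's top, 14 mm above its underside. Flush to the fence, the holes are within 1 mm of the pins' line; pushed right, the plate leaves the ledge 6 mm before home, then drops 6 mm over the pins, which stop it. A fingertip 10 mm above the jig board clears the ledges and meets the plate's edges before and after the drop.
- hole_near (a point): Centre of the plate's hole nearer the robot (plate x = -36 mm, y = 0), at its underside: a through hole, 14 mm in diameter.
- hole_far (a point): The like hole nearer the fence (plate x = +36 mm, y = 0).
- brushpot: Hexagonal wooden pot, 56 mm across, 110 mm high, standing beside the jig; leave alone. Origin at its foot.
- glue: Glue bottle, 48 mm in diameter, 150 mm high, standing beside the jig; leave alone. Origin at its foot.
- screwdriver: Screwdriver lying on the table beyond the fence; leave alone.
- hexbase: Stepped hexagonal wooden foot, 80 mm across and 36 mm high, on the table left of the jig; leave alone. Origin at its foot.
- offcut: Wooden offcut 24 x 50 x 20 mm lying on the jig board behind the fence; leave alone. Origin at its underside.
- dowel: Upright wooden dowel, 22 mm in diameter and 40 mm high, on the left front corner of the jig board; leave alone. Origin at its foot.
- tile: Wooden tile 40 x 40 x 8 mm on the table right of the jig; leave alone. Origin at its underside.
Mind the look-alikes: they are no part of the job. Leave any turquoise look-alike of the plate alone.

How it is judged:
At the end, for the whole second after the job is handed in: Both holes are over their pins (within 4 mm, holes and pins paired near with near and far with far), the plate lies flat on the jig board (within 1.5 mm of it everywhere along its hole line, tilt under 0.02 rad) and is at rest; nothing else has been moved (horizontal distance between hole_near and pin_near below 0.004 m and horizontal distance between hole_far and pin_far below 0.004 m and z of each of plate, hole_near, hole_far in the frame of home below 0.0015 m and angle between the z axis of plate and the z axis of jig, either way round below 0.02 rad and angle between plate's own z axis and vertical below 0.02 rad and linear speed of plate below 0.01 m/s); the robot touches nothing.
It fails at once if the plate is lifted (its middle more than 12 mm above where it started, 18 mm above the jig board) (z of plate in the frame of home above 0.018 m).
It fails at once if the plate is tipped by more than 0.25 rad (angle between plate's own z axis and vertical above 0.25 rad).
It fails at once if a bystander is moved by more than 15 mm (distance of any of brushpot, glue, screwdriver, hexbase, offcut, dowel, tile from where it was at the start of the episode above 0.015 m).
It also fails if it takes over 72 s, if anything falls off the work surface, if the arm or the gripper's body presses on something with over 40 N, if the wrist force passes 120 N, or if a joint passes its speed limit or range.

## Working session

There is one attempt and no reset: what is moved stays moved. The work goes in short steps, Python scripts to look and compute and a tool call to move; the robot and the scene stay as the last step left them, time stands still between calls to the robot, and variables do not carry over. Pictures are saved under pics/ and viewed, about 8 in all and at most 12, crops included, and the job is handed in when it is done.

Besides the shell and the picture viewer there is one more tool, called after "Call:" as name(argument=value, ...) on one line, values as JSON. play_rows: Moves the arm, as the interface text tells. Its arguments: {"type":"object","properties":{"targets":{"type":"array","items":{"type":"array","items":{"type":"array","items":{"type":"number"}}}},"grip":{"type":"number"},"newtons":{"type":"number"}},"required":["targets"]}

```bash
ls; mkdir -p pics
python3 - <<'E'
from station import arm,cams,finder
import cv2
print(arm.get_state(), arm.tcp_to_tips)
for c in ["top","side"]:
    p,d=cams.grab_frame(c); cv2.imwrite(f"pics/{c}0.png",p[:,:,::-1])
    for n in ["fence","ledge_left","ledge_right","plate_top","plate","hole_near","hole_far","home","pin_near","pin_far","dowel"]:
        print(c,n,[(round(r["score"],2),[round(float(v),3) for v in r["xyz"]]) for r in finder.find_in(c,n)[:3]])
E
```

```text
pics
{'t': 0.0, 'q': array([ 1.50109660e+00,  3.59372401e-01,  1.10823719e-02, -3.61644016e-04,
       -1.22410635e+00, -2.88122267e-01]), 'qd': array([ 0.0002856 ,  0.00087684, -0.00066896, -0.00035382,  0.0012645 ,
        0.00100782]), 'joint_efforts': array([-1.50132011e-03, -5.82716990e+01,  2.93045533e+01,  6.99728429e+00,
        6.91508059e-03, -1.49643656e-04]), 'eef_pos': array([0.23632536, 0.63207179, 0.40373998]), 'ee_rot': array([ 3.13996195e+00, -1.28746463e-04, -3.57945039e-01]), 'force': array([-0.03616844,  0.2420037 ,  0.54570874]), 'moment': array([ 0.02248212, -0.0510487 , -0.05878465]), 'width': 0.08758205118239268} 0.1781
top fence [(0.73, [0.516, 0.04, 0.02]), (0.69, [0.425, -0.107, 0.012])]
top ledge_left [(0.74, [0.515, 0.038, 0.021]), (0.21, [0.523, 0.108, 0.039])]
top ledge_right [(0.95, [0.52, 0.038, 0.019])]
top plate_top [(0.96, [0.272, -0.229, 0.013]), (0.76, [0.522, 0.105, 0.035]), (0.74, [0.528, -0.165, 0.099])]
top plate [(0.91, [0.268, -0.229, 0.014]), (0.88, [0.267, 0.318, 0.018]), (0.67, [0.523, 0.108, 0.043])]
top hole_near [(0.97, [0.266, 0.318,
[... 552 characters left out ...]
015, 0.018])]
side ledge_right [(0.73, [0.493, 0.017, 0.022]), (0.67, [0.516, 0.102, 0.039])]
side plate_top [(0.92, [0.515, 0.099, 0.037]), (0.82, [0.263, 0.313, 0.017]), (0.62, [0.267, -0.233, 0.017])]
side plate [(0.95, [0.262, 0.311, 0.017]), (0.83, [0.515, 0.097, 0.039]), (0.58, [0.269, -0.234, 0.015])]
side hole_near [(0.98, [0.265, -0.235, 0.015]), (0.63, [0.262, 0.316, 0.014]), (0.56, [0.514, 0.1, 0.042])]
side hole_far [(0.94, [0.268, -0.236, 0.015]), (0.91, [0.515, 0.097, 0.039]), (0.71, [0.26, 0.312, 0.011])]
side home [(0.93, [0.49, 0.014, 0.022])]
side pin_near [(0.74, [0.493, 0.014, 0.021])]
side pin_far [(0.89, [0.494, 0.017, 0.018])]
side dowel [(0.69, [0.426, 0.214, 0.045])]
```

View pics/top0.png

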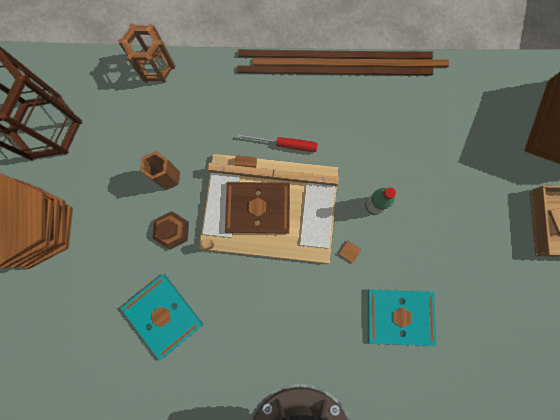

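View pics/side0.png

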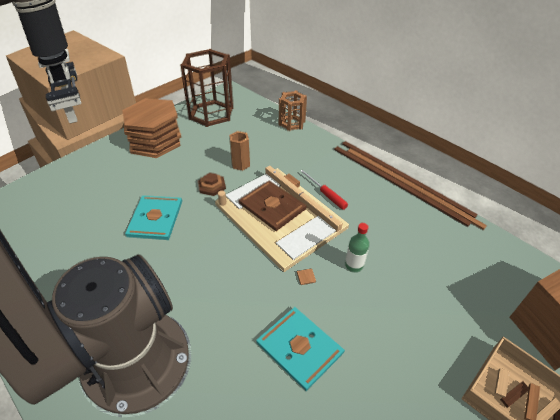

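Candidates: the dark plate on the jig at top (257,207), and two turquoise look-alikes at (160,317) and (402,317). I choose the dark one. Next I measure it and plan the first move.

```bash
cat > h.py <<'E'
import numpy as np, cv2
from scipy.spatial.transform import Rotation as R
from station import arm,cams,finder
def cp(c):
    k=cams.camera_params(c); A=np.array(k["attitude"],float)
    Rm=A if A.shape==(3,3) else (R.from_quat(A).as_matrix() if A.size==4 else R.from_euler("xyz",A).as_matrix())
    return np.array(k["intrinsics"]),np.array(k["D"]),np.array(k["position"]),Rm
def onplane(c,uv,z,P=None):
    K,D,p,Rm=P or cp(c)
    n=cv2.undistortPoints(np.float64(uv).reshape(-1,1,2),K,D)[:,0]
    r=np.c_[n,np.ones(len(n))]@Rm.T
    return p+r*((z-p[2])/r[:,2])[:,None]
def rows(tip,yaw):
    "shift in tool axes + turn from current pose to tip xyz / yaw"
    s=arm.get_state(); M=R.from_euler("xyz",s["ee_rot"]).as_matrix()
    d=M.T@(np.array(tip)+[0,0,arm.tcp_to_tips]-s["eef_pos"])
    t=-(yaw-s["ee_rot"][2]); t=(t+np.pi/2)%np.pi-np.pi/2   # tool z down
    return d.round(4), round(np.degrees(t),1)
E
python3 - <<'E'
from h import *
from station import cams
print(cams.camera_params("wrist")); print(cams.camera_params("top")["attitude"],cams.camera_params("top")["position"])
p,d=cams.grab_frame("top")
P=cp("top")
print("fence front-top? corners", onplane("top",[[212,156],[338,172],[333,183],[212,169]],0.044,P).round(3))
hsv=cv2.cvtColor(p,cv2.COLOR_RGB2HSV)
for n in ["brushpot","hexbase","glue","tile","offcut","screwdriver"]:
    print(n,[(round(r["score"],2),np.round(r["xyz"],3)) for r in finder.find_in("top",n)[:2]])
for r in finder.masks_of("top","plate"):
    m=r["mask"].astype(np.uint8); c=max(cv2.findContours(m,0,2)[0],key=cv2.contourArea)
    b=cv2.boxPoints(cv2.minAreaRect(c)); w=onplane("top",b,0.038,P)
    e=w[1]-w[0]; print(r["score"],w[:,:2].mean(0).round(3),np.linalg.norm(np.diff(w,axis=0),axis=1).round(3),np.degrees(np.arctan2(e[1],e[0])).round(1))
print(rows([0.49,0.07,0.27],-0.12), rows([0.40,0.07,0.27],-0.12))
E
```

```text
{'intrinsics': array([[350.98405807,   0.        , 281.81948382],
       [  0.        , 350.98405807, 212.5841994 ],
       [  0.        ,   0.        ,   1.        ]]), 'D': array([-0.02083226,  0.        ,  0.        ,  0.        ,  0.        ]), 'position': array([0.2988676 , 0.6088366 , 0.38264744]), 'attitude': array([ 2.88915733e+00,  3.11521082e-04, -1.92765444e+00])}
[-2.97716973e+00  6.17287832e-04 -1.55553404e+00] [0.35738822 0.04271141 0.9576485 ]
fence front-top? corners [[ 0.64   0.218  0.044]
 [ 0.606 -0.082  0.044]
 [ 0.579 -0.07   0.044]
 [ 0.609  0.216  0.044]]
brushpot [(0.83, array([0.595, 0.326, 0.077])), (0.7, array([0.519, 0.039, 0.021]))]
hexbase [(0.95, array([0.467, 0.308, 0.026]))]
glue [(0.71, array([ 0.528, -0.165,  0.097]))]
tile [(0.8, array([ 0.423, -0.107,  0.015]))]
offcut [(0.7, array([0.626, 0.138, 0.038]))]
screwdriver [(0.69, array([0.68 , 0.026, 0.026])), (0.4, array([0.596, 0.324, 0.081]))]
0.93 [0.519 0.108] [0.152 0.122 0.148] -89.1
0.73 [ 0.276 -0.22 ] [0.12  0.155 0.12 ] -2.8
(array([ 0.4344,  0.4378, -0.0435]), np.float64(-13.6)) (array([ 0.3501,  0.4693, -0.0435]), np.float64(-13.6))
```

Call:
play_rows(targets=[[[0.04,0.045,-0.003,0],[0.08,0.09,-0.007,0],[0.12,0.135,-0.01,0],[0.16,0.18,-0.013,0],[0.2,0.225,-0.016,0]]])

```text
t: 2.22
eef_pos: [0.3453, 0.3495, 0.4211]
ee_rot: [-3.141, -0.0, -0.357]
force: [0.6, 0.6, 0.9]
width: 0.0877
```

Call:
play_rows(targets=[[[0.04,0.045,-0.003,0],[0.08,0.09,-0.007,0],[0.12,0.135,-0.01,-4],[0.16,0.18,-0.013,-8],[0.2,0.225,-0.016,-13]]])

```text
t: 2.85
eef_pos: [0.4537, 0.0687, 0.4374]
ee_rot: [-3.141, -0.001, -0.128]
force: [0.5, 0.3, 1.5]
width: 0.0878
```

Run:
```python
from h import *
import numpy as np
s=arm.get_state(); print(s["t"],s["eef_pos"],s["ee_rot"])
P=cp("wrist"); p,d=cams.grab_frame("wrist"); cv2.imwrite("pics/w1.png",p[:,:,::-1])
np.savez("w1.npz",p=p,d=d,K=P[0],D=P[1],c=P[2],R=P[3])
for n in ["fence","ledge_left","ledge_right","plate_top","hole_near","hole_far"]:
    print(n,[(round(r["score"],2),np.round(r["xyz"],3)) for r in finder.find_in("wrist",n)[:2]])
```

```text
2.85 [0.45366023 0.06869526 0.4373746 ] [-3.14067419e+00 -1.28928817e-03 -1.27789126e-01]
fence [(0.76, array([0.548, 0.03 , 0.019]))]
ledge_left [(0.66, array([0.547, 0.035, 0.028]))]
ledge_right [(0.78, array([0.549, 0.033, 0.021]))]
plate_top [(0.91, array([0.521, 0.108, 0.042])), (0.6, array([0.264, 0.244, 0.014]))]
hole_near [(0.74, array([0.526, 0.106, 0.041])), (0.68, array([0.631, 0.138, 0.039]))]
hole_far [(0.6, array([0.524, 0.107, 0.042])), (0.54, array([0.267, 0.244, 0.016]))]
```

View pics/w1.png

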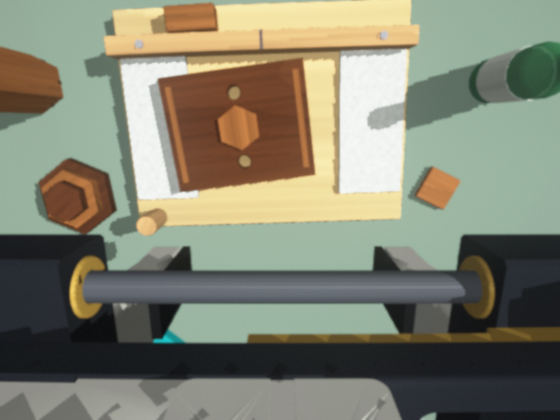

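Wrist picture: fence front top edge runs about (107,52) to (418,46), with the dark line at (261,48). Right ledge inner edge is at (340,52)–(338,193). Plate corners are (160,79), (303,60), (314,174) and (182,191), holes at (234,93) and (245,161), dowel at (148,223). The dark plate on the jig is confirmed.

```bash
cat >> h.py <<'E'
def jf(org,a,xy): 
    c,s=np.cos(a),np.sin(a); return (np.atleast_2d(xy)[:,:2]-org)@np.array([[c,-s],[s,c]])
def wf(org,a,xy):
    c,s=np.cos(a),np.sin(a); return np.array(org)+np.atleast_2d(xy)@np.array([[c,s],[-s,c]])
E
python3 - <<'E'
from h import *
w=np.load("w1.npz"); P=(w["K"],w["D"],w["c"],w["R"]); 
f=onplane(0,[[107,52],[418,46],[261,48.5],[261,31]],0.044,P)
r=onplane(0,[[340,52],[338,193]],0.024,P); b=onplane(0,[[137,226],[401,219]],0.018,P)
pl=onplane(0,[[160,79],[303,60],[314,174],[182,191]],0.038,P)
h=onplane(0,[[234,93],[245,161]],0.038,P)
ang=lambda d:np.degrees(np.arctan2(d[1],d[0]))
print("fence yaw",ang(f[0]-f[1])-90,"ledge yaw",ang(r[0]-r[1]),"front",ang(b[0]-b[1])-90, "mark",ang(f[3]-f[2]))
a=np.radians(ang(f[0]-f[1])-90)
ex=np.array([np.cos(a),np.sin(a)]);ey=np.array([-ex[1],ex[0]])
org=f[2,:2]-0.061*ex; print("org",org,"yaw",a)
for n,x in dict(fence=f,ledgeR=r,front=b,plate=pl,holes=h).items(): print(n,jf(org,a,x).round(4).tolist())
print("plate yaw rel",[ang(pl[1]-pl[2])-np.degrees(a),ang(pl[0]-pl[3])-np.degrees(a),ang(h[0]-h[1])-np.degrees(a)])
print({n:jf(org,a,x).round(3) for n,x in dict(dowel=onplane(0,[[148,217]],.058,P),brush=[[.6,.33]],hexb=[[.467,.308]]).items()})
E
```

```text
fence yaw -6.310696206144641 ledge yaw -5.882730258442884 front -5.665340053516658 mark -8.037964126231362
org [0.53193727 0.07867404] yaw -0.11014242689033879
fence [[0.0611, 0.1521], [0.0611, -0.1539], [0.061, -0.0], [0.0768, -0.0005]]
ledgeR [[0.0602, -0.0806], [-0.0885, -0.0817]]
front [[-0.1255, 0.1544], [-0.122, -0.1576]]
plate [[0.0355, 0.1039], [0.0507, -0.0415], [-0.0644, -0.0531], [-0.0806, 0.0913]]
holes [[0.0204, 0.0292], [-0.0491, 0.0209]]
plate yaw rel [np.float64(5.760116747419175), np.float64(6.2106668717672555), np.float64(6.869828109662605)]
{'dowel': array([[-0.104,  0.124]]), 'brush': array([[0.04 , 0.257]]), 'hexb': array([[-0.09 ,  0.221]])}
```

```bash
cat >> h.py <<'E'
ORG=np.array([0.532,0.0785]); A=-0.108
def go(x,y,z,yaw=0):
    return rows([*wf(ORG,A,[x,y])[0],z],A+yaw)
def where():
    s=arm.get_state(); R_=s["ee_rot"]
    print("t",round(s["t"],2),"tip jig",(jf(ORG,A,s["eef_pos"])[0]*1000).round(1),"z",round((s["eef_pos"][2]-arm.tcp_to_tips)*1000,1),"yaw rel deg",np.degrees(R_[2]-A).round(2),"F jig",jf([0,0],A,s["force"])[0].round(1),s["force"][2].round(1),"w",s["width"])
E
python3 -c "
from h import *
where();print(go(-.105,.022,.1),go(-.105,.022,.028))"
```

```text
t 3.2 tip jig [-77.5 -15.5] z 258.6 yaw rel deg -1.27 F jig [-0.3  0.2] -0.5 w 0.08738669817841564
(array([-0.0283, -0.0369,  0.1586]), np.float64(-1.3)) (array([-0.0283, -0.0368,  0.2306]), np.float64(-1.3))
```

Call:
play_rows(targets=[[[-0.014,-0.018,0.05,-0.6],[-0.028,-0.037,0.1,-1.3],[-0.028,-0.037,0.15,-1.3],[-0.028,-0.037,0.2,-1.3],[-0.028,-0.037,0.23,-1.3]]])

```text
t: 3.82
eef_pos: [0.4295, 0.1121, 0.2047]
ee_rot: [3.14, 0.002, -0.105]
force: [0.2, -0.5, 0.4]
width: 0.0877
```

```bash
python3 -c "
from h import *
where();print(go(-.071,.022,.028))"
```

```text
t 3.83 tip jig [-105.5   22.4] z 26.6 yaw rel deg 0.15 F jig [ 0.2 -0.5] 0.4 w 0.08771583142265345
(array([ 0.0345,  0.0005, -0.0015]), np.float64(0.1))
```

Call:
play_rows(targets=[[[0.006,0,-0.0015,0],[0.012,0,-0.0015,0],[0.017,0,-0.0015,0],[0.022,0,-0.0015,0],[0.026,0,-0.0015,0]]])

```text
t: 4.45
eef_pos: [0.4568, 0.1081, 0.2087]
ee_rot: [-3.141, -0.001, -0.109]
force: [-1.9, 1.6, 1.1]
width: 0.0881
```

Call:
play_rows(targets=[[[0.002,0,0,0],[0.004,0,0,0],[0.006,0,0,0],[0.008,0,0,0],[0.008,0,0,0]]])

```text
t: 5.08
eef_pos: [0.4641, 0.1072, 0.208]
ee_rot: [3.141, 0.001, -0.108]
force: [-3.3, 1.3, 1.4]
width: 0.0877
```

Run:
```python
from h import *
where()
P=cp("top"); p,d=cams.grab_frame("top"); cv2.imwrite("pics/t2.png",cv2.resize(p[130:280,180:360],None,fx=4,fy=4,interpolation=2)[:,:,::-1])
```

```text
t 5.08 tip jig [-70.6  21.2] z 29.9 yaw rel deg -0.01 F jig [-3.4  0.9] 1.4 w 0.08770954637681379
```

View pics/t2.png

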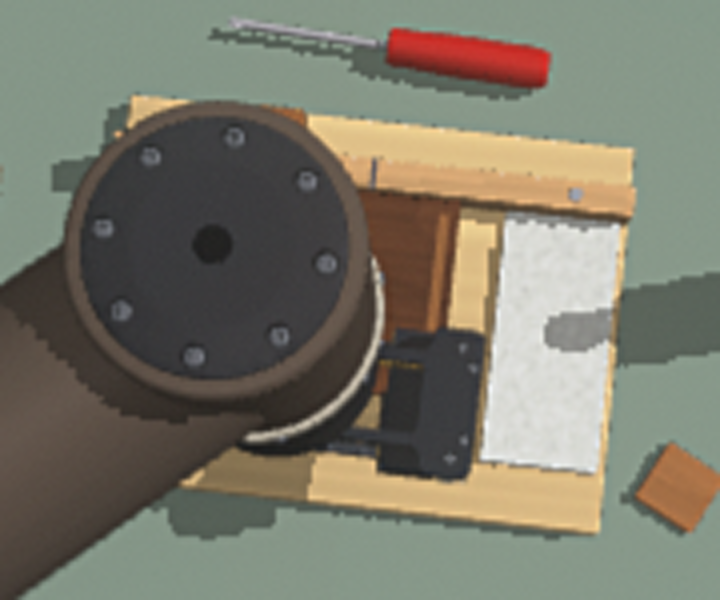

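The plate is squared by the open fingers and almost at the fence, at sliding force only (3.4 N). I continue until the force rises.

Call:
play_rows(targets=[[[0.001,0,0.001,0],[0.002,0,0.001,0],[0.003,0,0.001,0],[0.003,0,0.001,0]]])

```text
t: 5.62
eef_pos: [0.4651, 0.1068, 0.2068]
ee_rot: [3.14, 0.004, -0.107]
force: [-18.4, 8.1, 11.5]
width: 0.0877
```

Call:
play_rows(targets=[[[-0.015,0,0,0],[-0.035,0,0,0],[-0.035,0,-0.06,0],[-0.025,0.01,-0.12,0],[-0.015,0.02,-0.18,0]]])

```text
t: 6.25
eef_pos: [0.45, 0.0883, 0.3894]
ee_rot: [-3.141, -0.001, -0.108]
force: [1.1, 1.0, -1.2]
width: 0.0877
```

Run:
```python
from h import *
where()
P=cp("wrist"); p,d=cams.grab_frame("wrist"); cv2.imwrite("pics/w2.png",p[:,:,::-1])
np.savez("w2.npz",p=p,d=d,K=P[0],D=P[1],c=P[2],R=P[3])
print(go(0,.15,.15,np.pi/2))
```

```text
t 6.25 tip jig [-82.6   0.9] z 211.3 yaw rel deg 0.01 F jig [1.  1.1] -1.2 w 0.08767068919131642
(array([ 0.0794, -0.1485,  0.0712]), np.float64(-89.9))
```

View pics/w2.png

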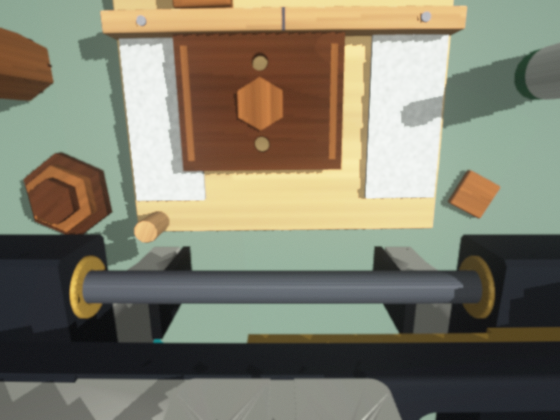

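The plate now sits flush on the fence: corners (175,36), (345,34), (341,170), (183,171), holes (260,62) and (262,144), fence mark (283,28).

Run:
```python
from h import *
w=np.load("w2.npz"); P=(w["K"],w["D"],w["c"],w["R"])
for n,uv,z in [("plate",[[175,36],[345,34],[341,170],[183,171]],.038),("holes",[[260,62],[262,144]],.038),("mark",[[283,29]],.044),("ledgeR",[[370,37],[366,197]],.024),("fence",[[104,33],[465,28]],.044)]:
    print(n,(jf(ORG,A,onplane(0,uv,z,P))*1000).round(1).tolist())
```

```text
plate [[57.0, 93.6], [58.6, -53.2], [-59.0, -54.5], [-60.0, 94.3]]
holes [[35.8, 20.4], [-35.0, 19.5]]
mark [[61.0, 0.3]]
ledgeR [[59.4, -78.1], [-87.8, -83.1]]
fence [[58.5, 152.4], [62.7, -153.9]]
```

Call:
play_rows(targets=[[[0.016,-0.025,0.0,10],[0.032,-0.05,0.0,20],[0.048,-0.075,0.0,30],[0.064,-0.1,0.0,40],[0.082,-0.13,0.0,50]]], grip=110)

```text
t: 6.92
eef_pos: [0.5462, 0.2097, 0.3871]
ee_rot: [-3.141, -0.0, -0.987]
force: [0.4, -0.1, 0.7]
width: 0.0506
```

Call:
play_rows(targets=[[[0,0,0.02,10],[0,0,0.04,20],[0,0,0.06,30],[0,0,0.08,40],[0,0,0.08,40]]])

```text
t: 7.55
eef_pos: [0.5453, 0.2087, 0.3056]
ee_rot: [3.14, -0.002, -1.678]
force: [-0.1, -0.0, 0.1]
width: 0.05
```

```bash
python3 -c "
from h import *
where();print(go(0,.122,.0285,-np.pi/2))"
```

```text
t 7.55 tip jig [ -0.8 130.9] z 127.5 yaw rel deg -89.97 F jig [-0.1 -0. ] 0.1 w 0.049989932203935473
(array([ 0.0087, -0.001 ,  0.0991]), np.float64(0.0))
```

Call:
play_rows(targets=[[[0,0,0.04,0],[0,0,0.08,0],[0,0,0.099,0],[0.008,0,0.099,0],[0.016,0,0.099,0]]])

```text
t: 8.18
eef_pos: [0.5446, 0.193, 0.2095]
ee_rot: [-3.14, 0.001, -1.677]
force: [-0.0, 0.3, 0.4]
width: 0.0496
```

Call:
play_rows(targets=[[[0.004,0,0,0],[0.008,0,0,0],[0.012,0,0,0],[0.015,0,0,0],[0.018,0,0,0]]])

```text
t: 8.8
eef_pos: [0.5423, 0.1753, 0.2084]
ee_rot: [-3.141, 0.0, -1.679]
force: [-0.5, 2.2, 0.8]
width: 0.0497
```

Run:
```python
from h import *
where()
p,d=cams.grab_frame("wrist"); cv2.imwrite("pics/w3.png",p[:,:,::-1])
```

```text
t 8.8 tip jig [-0.2 97.4] z 30.3 yaw rel deg -90.0 F jig [-0.7  2.1] 0.8 w 0.04967097747829907
```

View pics/w3.png

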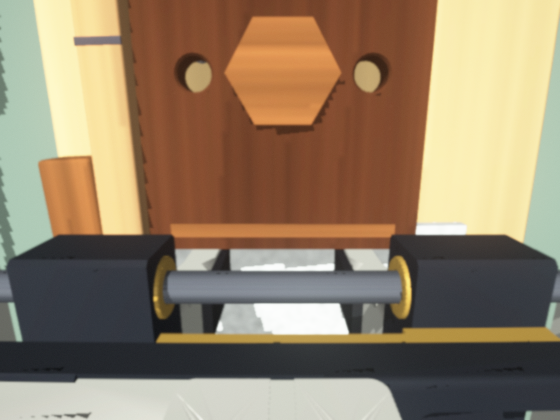

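The plate is moving right and stays square. The holes, at (198,75) and (368,75), are still about 13 mm short of the pin line mark at (97,41). I continue slowly.

Call:
play_rows(targets=[[[0.002,0,0.0015,0],[0.004,0,0.0015,0],[0.006,0,0.0015,0],[0.008,0,0.0015,0],[0.01,0,0.0015,0]]])

```text
t: 9.48
eef_pos: [0.5408, 0.1649, 0.2064]
ee_rot: [3.141, -0.001, -1.679]
force: [0.3, 0.7, 0.4]
width: 0.0498
```

Call:
play_rows(targets=[[[0.001,0,0,0],[0.002,0,0,0],[0.003,0,0,0],[0.003,0,0,0]]])

```text
t: 9.98
eef_pos: [0.5408, 0.1624, 0.2067]
ee_rot: [-3.141, 0.0, -1.679]
force: [0.1, 1.2, 0.5]
width: 0.0497
```

Run:
```python
from h import *
where()
P=cp("wrist");p,d=cams.grab_frame("wrist"); cv2.imwrite("pics/w4.png",p[:,:,::-1])
np.savez("w4.npz",p=p,d=d,K=P[0],D=P[1],c=P[2],R=P[3])
n=P
# height from depth at patch
def h(u,v):
    q=cv2.undistortPoints(np.float64([[[u,v]]]),P[0],P[1])[0,0]; z=np.median(d[v-3:v+4,u-3:u+4]); return (P[2]+P[3]@(np.r_[q,1]*z)).round(4)
print("plate top",h(180,130),h(380,130),h(180,180),h(380,180),"board",h(480,120))
```

```text
t 9.97 tip jig [-0.3 84.4] z 28.6 yaw rel deg -90.01 F jig [-0.   1.2] 0.5 w 0.04968805218750916
plate top [0.5774 0.0945 0.0299] [0.4917 0.1037 0.0298] [0.5812 0.1159 0.0299] [0.4926 0.1255 0.0298] board [0.4411 0.1047 0.0162]
```

View pics/w4.png

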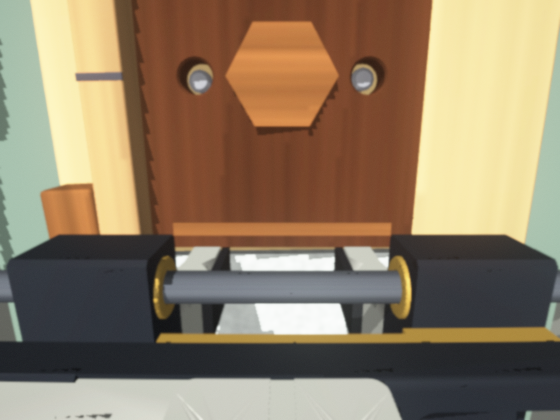

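The plate has dropped: its top is 13.7 mm above the board at all four spots, and the steel pins show in both holes at (200,79) and (365,78). I retreat the hand.

Call:
play_rows(targets=[[[-0.01,0,0,0],[-0.025,0,0,0],[-0.03,0,-0.05,0],[-0.03,0,-0.1,0],[-0.03,0,-0.15,0]]])

```text
t: 10.65
eef_pos: [0.5439, 0.1933, 0.3582]
ee_rot: [3.141, -0.0, -1.678]
force: [0.7, 0.6, -0.3]
width: 0.0502
```

Call:
play_rows(targets=[[[0,0,-0.02,0],[0,0,-0.02,0],[0,0,-0.02,0]]])

```text
t: 11.02
eef_pos: [0.5437, 0.1926, 0.3758]
ee_rot: [3.141, -0.001, -1.679]
force: [-0.0, -0.1, -1.0]
width: 0.0498
```

Run:
```python
from h import *
where()
P=cp("wrist");p,d=cams.grab_frame("wrist"); cv2.imwrite("pics/w5.png",p[:,:,::-1])
v,u=np.mgrid[0:420:6,0:560:6]; uv=np.c_[u.ravel(),v.ravel()].astype(float); z=d[v,u].ravel()
q=cv2.undistortPoints(uv.reshape(-1,1,2),P[0],P[1])[:,0]; X=P[2]+(np.c_[q,np.ones(len(q))]*z[:,None])@P[3].T
J=jf(ORG,A,X); m=(z>0)&(abs(J[:,0])<.05)&(abs(J[:,1])<.065)&(np.hypot(*J.T)>.026)&(np.hypot(abs(J[:,0])-.036,J[:,1])>.012)&(abs(X[:,2]-.031)<.012)
c=np.linalg.lstsq(np.c_[J[m],np.ones(m.sum())],X[m,2],rcond=None)[0]; print("plane slopes,z",c,m.sum())
b=(z>0)&(abs(J[:,0])<.08)&(J[:,0]<-.068)&(abs(J[:,1])<.07); print("board z",np.median(X[b,2]) if b.any() else None)
```

```text
t 11.03 tip jig [ -0.7 114.7] z 197.7 yaw rel deg -90.0 F jig [-0.  -0.1] -1.0 w 0.0497811625530268
plane slopes,z [ 0.00012186 -0.00060721  0.02992058] 340
board z 0.015963327454807275
```

View pics/w5.png

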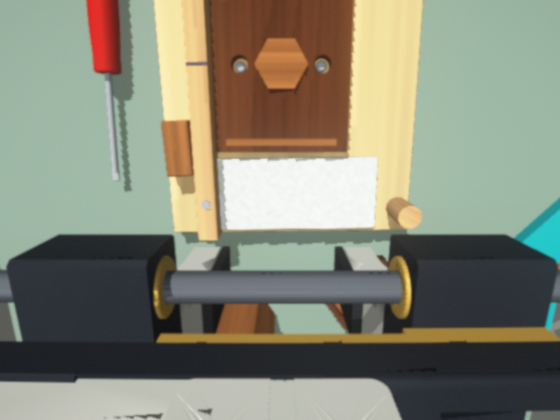

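The plate is flat and seated, with pins centred in both holes at (240,66) and (322,66). The dowel, offcut and screwdriver are in place and the hand is clear.

```bash
python3 -c "
from station import job_done
print(job_done())"
```

```text
the job is handed in; nothing more can be done
None
```

The plate is seated over both pins and lies flat on the jig board, and I handed the job in at about 11 s of the 72 s allowed.

I pushed the dark plate against the fence with the open fingertips, up to about 20 N of horizontal force. That squared it flush. I then pushed it about 20 mm to the right from its left edge, at about 2 N, until it dropped onto the pins, and backed the hand off and raised it.

**Last checks:**
- **Holes and pins:** the wrist picture shows a pin in the middle of each hole. I judged this by eye and did not measure the offset.
- **Flatness:** the plate's top is 14.0 mm above the board by depth, as expected for a 14 mm plate. The slope is under 0.001 rad.
- **Hand:** the fingertips are about 0.2 m above the table and the force reading is near zero.
- **Other things:** the dowel, offcut and screwdriver look undisturbed in the last picture. I did not look again at the brushpot, glue, hexbase and tile after the pushes; the hand stayed clear of them by plan.

No check failed. Absolute heights read about 2 mm low, which is within the camera calibration.

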